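# Stow the tool tray under the bench riser

## Robot

A 7-joint arm with a two-finger parallel gripper is mounted at the origin on a cart in front of the work surface, level with it; the furniture and walls round the work are solid. World frame = base frame: x ahead of the robot, y to its left, z up, the work surface at z = 0. Lengths are in m, angles in rad, forces in N, time in s.
With the tool pointing down it reaches from about 0.425 to 0.875 m from the base axis. Payload 4.7 kg.
Tool frame: the origin (TCP) lies midway between the tips of the shut fingers; the grasp point (between the pads) lies 19 mm behind it (ctrl.grip_point_offset is the distance from the TCP to the grasp point, in m); z points along the fingers, y is the line along which they close (so a half turn about z gives the same grasp; the last joint's range is limited). The gripper opens to 87 mm and grips with 3 to 60 N. Pads are 19 mm wide; open, the fingers measure 117 mm over their backs; the gripper's body (75 mm by 190 mm) begins 51 mm behind the grasp point.
Start: joints at [1.333, 0.321, -0.07, 1.45, 0.023, 1.371, -0.057], TCP at [0.162, -0.63, 0.223] pointing down, gripper open.
Joint ranges: [-2.86, 2.86], [-0.3, 2.09], [-1.38, 1.24], [0.06, 2.45], [-1.56, 4.7], [0.09, 2.05], [-2.69, 2.69]. Speed limits (rad/s): [2.57, 2.57, 3.14, 3.14, 3.14, 3.14, 3.14].

## Interface

Orientations are given as a rotation vector (axis times angle).
In Python, from bench import ctrl gives the robot as it stands. The module is installed in compiled form; this text tells all that it offers.
- The arm moves only by the shell command python3 -m handwheel 'ROWS' [OPENING] [FORCE]. ROWS is JSON, a list of rows, each an object of numbers: "x", "y", "z": the shift along the tool's x, y, z in m; "wx", "wy", "wz": the turn, a rotation vector about the tool's x, y, z in degrees. A call has 1 to 10 rows; each row is the pose to reach, as a shift and turn from the pose commanded when the call began, along the tool's axes at that moment; what a row does not reach only later rows make up. A row lasts 1/12 s, in which the tool goes at most 41.7 mm and 7.16 degrees, less where a joint would pass 70% of its speed; a pose out of reach is approached as far as the arm can. A call with a gripper value outside its range is refused whole. OPENING is the finger opening in m, from 0 to 0.087, set as the call begins (- or left out, the last holds). The fingers move at their own pace and stop on an object; FORCE is the grip in N (left out, the last holds). Time passes only in rows, so rows that repeat a pose let the fingers close. It gives the time, the measured TCP pose, the force, the opening and the grip force at its end, in the units of the state.
- ctrl.get_state(): the state, without advancing time (a new reading comes with each control period).
- ctrl.get_image(name): name is "scene" or "top" or "wrist"; returns a dict with "image" (480x640x3 uint8, red, green, blue), "K" (3x3 intrinsics, pixels), "k1" (the pictures are not rectified: a ray, as slopes to the right and down, at radius r is drawn at 1 + k1 r^2 times it, then the intrinsics apply), "world_to_cam" (4x4, takes a point from world to camera coordinates); the wrist camera has in their place "hand_eye" (4x4, takes a point from camera to tool coordinates, whose origin is the TCP and whose axes are the flange's). Camera axes: x right, y down, z forward; pixel columns grow to the right and rows downward; lengths in m; the calibration is good to about 2 mm. A picture is of the moment at which its call begins: read the wrist's pose just before it. There is no depth.
- ctrl.close_job(): hands the job in; it is judged then, once.
The state is a dict: "time": time; "joint_positions": joint angles; "qd": joint speeds; "joint_torque": joint torques, N m; "position": TCP position; "tool_rot": TCP orientation; "ft_force": force on the tool from outside, world axes, zero at the start; "torque": the same for the moment, N m; "grip_width": opening from 0.0 (shut) to 1.0 (fully open); "grip_force": force on a finger pad.
Only numpy, scipy, OpenCV 4.12 (cv2) and the standard library are available. Lean on these libraries where they do the work, as an engineer would, in place of code of your own. Each camera call takes 0.05 s, during which the arm holds its last target. There are 200 camera calls.

## Task

Lay the sliding bevel flat in the shallow wooden tool tray, then slide the tray in under the low bench riser until its back rests against the sprung stop inside. Go gently: keep clear of the underside of the riser's board, do not shove hard against the stop or the sides, and leave the two loose offcuts where they lie.

Things in the scene. Friction and masses are not known exactly. Their poses are not given: they have to be found in the camera images.
- bevel: sliding bevel, folded shut: a dark brown wooden stock 24 x 150 x 16 mm (a brass screw stands to 19 mm) with its steel blade folded in, 0.16 kg; origin at the middle of its underside, long axis = its y; it lies flat on the bench to the robot's right
- tray: shallow open wooden tray 110 mm (x) by 196 mm (y), walls 26 mm high and 6 mm thick, floor 6 mm thick, inside 98 x 184 mm, about 0.45 kg, standing on the bench in front of the riser; origin at the middle of its underside; its x axis points from the finger tab to the back, the way it is pushed
- tab (a point): the place to hold the tray: the upright finger tab in the middle of its front, a dark wooden plate 12 mm thick (across the tray's y), 42 mm high to 46 mm above the bench, standing out from 55 to 100 mm in front of the tray's origin; this point is in the middle of its thickness, 79 mm in front of the tray's origin and 32 mm above the tray's underside
- tray_back (a point): the middle of the outer face of the tray's back wall, 55 mm behind the tray's origin, 15 mm up
- riser: low fixed bench riser: a plywood board on two cheeks, its mouth towards the robot; origin at bench level in the middle of the mouth, straight below the board's front edge; x points in under the board, z up. The channel between the cheeks is 202 mm wide (3 mm to spare each side of the tray), the mouth flared by 8 mm each side over the first 18 mm. Over 20 N on the sides is a shove
- riser_top: the riser's plywood board 147 x 236 x 12 mm (a pencil lies on it); same origin and axes as the riser; its underside is 34 mm above the bench, 8 mm above the tray's walls, its upper side 46 mm
- offcut_long: loose bystander: brown wood offcut 30 x 150 x 18 mm, right of the riser; origin at the middle of its underside
- offcut_short: loose bystander: pale wood offcut 46 x 115 x 22 mm, left of the work; origin at the middle of its underside
- backstop: fixed rear rail inside the riser, same origin and axes as the riser, with a stop block and rubber pad on it (50 mm wide, mid-channel, 6 to 24 mm up). The stop is set by hand and not measured: the pad's face is 55 to 105 mm in from the mouth. The pad is sprung: it yields 4 mm, about 7 N at the end, then is rigid; over 10 N is a shove. The tray, when home, stands partly out, tab in front
Things that resemble listed ones, but are neither listed nor needed, are in the scene too. Several things have the shape of the bevel; the one meant has the colours described above.

How it is judged:
By the outcome, as a careful person would: the job done as asked, in the order asked, and still so for the second after the job is handed in, with the robot touching nothing.
It also fails if it takes over 72 s, if anything falls off the work surface, if the arm or the gripper's body presses on something with over 40 N, if the wrist force passes 120 N, or if a joint passes its speed limit or range.

## Working session

There is one attempt and no reset: what is moved stays moved. The work goes in short steps, Python scripts to look and compute and a shell command to move; the robot and the scene stay as the last step left them, time stands still between calls to the robot, and variables do not carry over. Pictures are saved under pics/ and viewed, at most 10 in all, crops included, and the job is handed in when it is done.

```bash
mkdir -p pics
cat > h.py <<'E'
import numpy as np, cv2
from scipy.spatial.transform import Rotation as R
from bench import ctrl
def cam(name):
    s=ctrl.get_state(); d=ctrl.get_image(name)
    if name=='wrist':
        T=np.eye(4); T[:3,:3]=R.from_rotvec(s['tool_rot']).as_matrix(); T[:3,3]=s['position']
        c2w=T@np.array(d['hand_eye'])
    else: c2w=np.linalg.inv(np.array(d['world_to_cam']))
    return d['image'],(np.array(d['K']),float(d['k1']),c2w)
def plane(c,px,z):
    K,k1,T=c; px=np.atleast_2d(np.array(px,float))
    # distortion model: xd = x(1+k1 r^2)
    u=cv2.undistortPoints(px.reshape(-1,1,2),K,np.array([k1,0,0,0,0.])).reshape(-1,2)
    r=np.c_[u,np.ones(len(u))]@T[:3,:3].T; o=T[:3,3]
    return o+r*((z-o[2])/r[:,2])[:,None]
def proj(c,P):
    K,k1,T=c; W=np.linalg.inv(T)
    return cv2.projectPoints(np.atleast_2d(np.array(P,float)),cv2.Rodrigues(W[:3,:3])[0],W[:3,3],K,np.array([k1,0,0,0,0.]))[0].reshape(-1,2)
def save(n,im,s=1): 
    if s!=1: im=cv2.resize(im,None,fx=s,fy=s,interpolation=cv2.INTER_CUBIC)
    cv2.imwrite('pics/'+n+'.png',im[:,:,::-1])
E
python3 - <<'E'
from h import *
import pickle
for n in('top','scene'):
    im,c=cam(n); save(n,im); pickle.dump((im,c),open(n+'.pkl','wb')); print(n,c[0].round(0).tolist(),c[1],c[2].round(3).tolist())
s=ctrl.get_state(); print(s['time'],s['position'],s['tool_rot'],s['ft_force'],ctrl.grip_point_offset)
E
```

```text
top [[440.0, 0.0, 319.0], [0.0, 440.0, 241.0], [0.0, 0.0, 1.0]] -0.059674773635429806 [[-0.021, -0.982, 0.188, 0.356], [-0.999, 0.026, 0.023, 0.0], [-0.028, -0.188, -0.982, 1.061], [0.0, 0.0, 0.0, 1.0]]
scene [[567.0, 0.0, 324.0], [0.0, 567.0, 236.0], [0.0, 0.0, 1.0]] -0.16144496385018423 [[-0.621, -0.438, 0.651, -0.407], [-0.784, 0.343, -0.517, 0.786], [0.003, -0.831, -0.556, 0.871], [0.0, 0.0, 0.0, 1.0]]
0.1 [ 0.16175222 -0.62904062  0.22154699] [-3.11505157e+00 -3.94228870e-01  5.13459518e-04] [0.25328262 0.13190197 0.64431822] 0.0187
```

View pics/top.png

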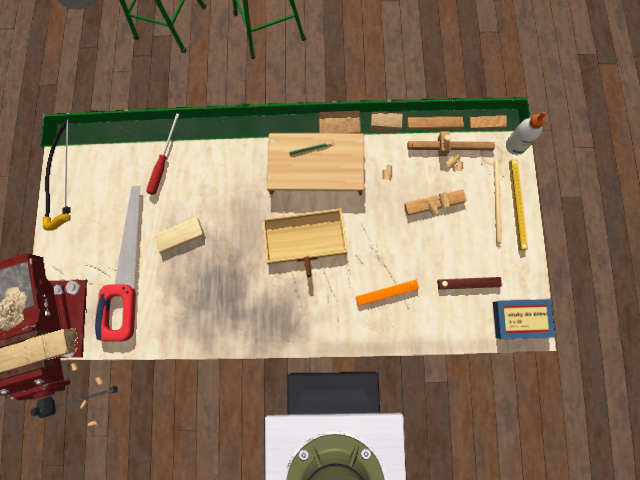

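View pics/scene.png

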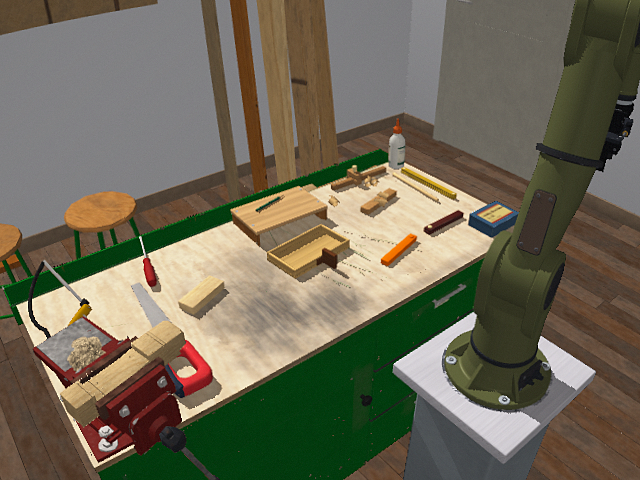

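The top view shows bevel-shaped things at (469,283), dark brown with a brass dot, and at (387,293), orange. The brown sticks at (435,202) and (450,145) could also be confused with it. The tray is at (304,236) with its tab at (309,265), the riser board at (316,162), and the pale offcut at (180,236). I choose (469,283) and check it in a crop.

Run:
```python
from h import *
import pickle
im,c=pickle.load(open('top.pkl','rb')); 
a=cv2.resize(im[255:315,345:525],None,fx=4.4,fy=4.4,interpolation=cv2.INTER_CUBIC)
b=cv2.resize(im[120:220,345:525],None,fx=3,fy=3,interpolation=cv2.INTER_CUBIC); b=cv2.copyMakeBorder(b,0,0,0,a.shape[1]-b.shape[1],cv2.BORDER_CONSTANT)
save('crop1',np.vstack([a,b]))
hsv=cv2.cvtColor(im,cv2.COLOR_RGB2HSV)
x0,y0=425,265
m=(hsv[265:302,425:515,2]<110).astype(np.uint8)
cs=cv2.findContours(m,cv2.RETR_EXTERNAL,cv2.CHAIN_APPROX_NONE)[0]
k=max(cs,key=cv2.contourArea).reshape(-1,2)+[x0,y0]
W=plane(c,k,0.012)[:,:2]; r=cv2.minAreaRect(W.astype(np.float32)*1000); print('bevel',r)
for n,p,z in[('trayrim corners TL TR BR BL',[(262,212),(342,209),(347,253),(267,262)],.026),('tab top',[(307,258),(310,277)],.046),('riser top',[(269,135),(364,134),(364,189),(268,189)],.046)]:
    print(n,plane(c,p,z).round(3).tolist())
```

```text
bevel ((444.3347473144531, -329.6815490722656), (23.393230438232422, 151.24017333984375), 1.3475267887115479)
trayrim corners TL TR BR BL [[0.63, 0.162, 0.026], [0.631, -0.033, 0.026], [0.523, -0.041, 0.026], [0.506, 0.15, 0.026]]
tab top [[0.51, 0.053, 0.046], [0.466, 0.047, 0.046]]
riser top [[0.821, 0.143, 0.046], [0.816, -0.093, 0.046], [0.674, -0.087, 0.046], [0.681, 0.145, 0.046]]
```

View pics/crop1.png

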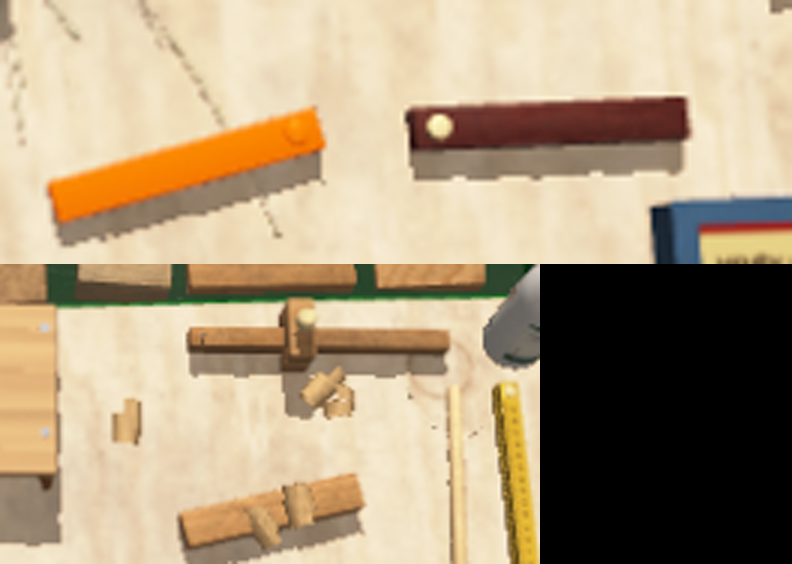

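The chosen bevel at (469,283) is dark brown-maroon with a brass screw, size 23x151 mm, so it matches. The lookalike at (387,293) is bright orange. I'll go above the bevel.

```bash
cat >> h.py <<'E'
def goto(p,yaw):
    """rows to get tool pointing straight down, tool-x yaw (deg) at TCP p"""
    s=ctrl.get_state(); M=R.from_rotvec(s['tool_rot'])
    t=R.from_euler('z',yaw,degrees=True)*R.from_euler('x',180,degrees=True)
    print('now',s['time'],np.round(s['position'],4),'f',np.round(s['ft_force'],2),'yaw',round(np.degrees(np.arctan2(*M.as_matrix()[1::-1,0])),2))
    print('shift mm',(M.inv().apply(np.array(p)-s['position'])*1000).round(1),'turn',np.degrees((M.inv()*t).as_rotvec()).round(2))
E
python3 -c "
from h import *
goto([.444,-.33,.2],91.35)"
```

```text
now 0.1 [ 0.1618 -0.629   0.2215] f [0.25 0.13 0.64] yaw 14.43
shift mm [ 347.8 -219.3   21.9] turn [-9.000e-02 -6.000e-02 -7.692e+01]
```

```bash
python3 -m handwheel '[{"x":0.035,"y":-0.022,"z":0.002,"wz":-7},{"x":0.07,"y":-0.044,"z":0.004,"wz":-14},{"x":0.105,"y":-0.066,"z":0.006,"wz":-21},{"x":0.14,"y":-0.088,"z":0.008,"wz":-28},{"x":0.174,"y":-0.11,"z":0.011,"wz":-35},{"x":0.209,"y":-0.132,"z":0.013,"wz":-42},{"x":0.244,"y":-0.154,"z":0.015,"wz":-49},{"x":0.279,"y":-0.176,"z":0.018,"wz":-56},{"x":0.313,"y":-0.198,"z":0.02,"wz":-63},{"x":0.348,"y":-0.219,"z":0.022,"wz":-70}]' 0.06 10
python3 -c "
from h import *
goto([.444,-.33,.2],91.35)"
```

```text
now 0.1 [ 0.1618 -0.629   0.2215] f [0.25 0.13 0.64] yaw 14.43
shift mm [ 347.8 -219.3   21.9] turn [-9.000e-02 -6.000e-02 -7.692e+01]invalid input at $[0]: expected keys x, y, z, wx, wy, wz
```

```bash
python3 -m handwheel '[{"x":0.035,"y":-0.022,"z":0.002,"wx":0,"wy":0,"wz":-7},{"x":0.07,"y":-0.044,"z":0.004,"wx":0,"wy":0,"wz":-14},{"x":0.105,"y":-0.066,"z":0.006,"wx":0,"wy":0,"wz":-21},{"x":0.14,"y":-0.088,"z":0.008,"wx":0,"wy":0,"wz":-28},{"x":0.174,"y":-0.11,"z":0.011,"wx":0,"wy":0,"wz":-35},{"x":0.209,"y":-0.132,"z":0.013,"wx":0,"wy":0,"wz":-42},{"x":0.244,"y":-0.154,"z":0.015,"wx":0,"wy":0,"wz":-49},{"x":0.279,"y":-0.176,"z":0.018,"wx":0,"wy":0,"wz":-56},{"x":0.313,"y":-0.198,"z":0.02,"wx":0,"wy":0,"wz":-63},{"x":0.348,"y":-0.219,"z":0.022,"wx":0,"wy":0,"wz":-70}]' 0.06 10
python3 -c "
from h import *
goto([.444,-.33,.2],91.35)"
```

```text
time: 0.93
position: [0.445, -0.3289, 0.2002]
tool_rot: [-2.32, -2.117, 0.001]
ft_force: [0.4, -0.1, 0.2]
grip_width: 0.688
grip_force: 0.0
now 0.9333 [ 0.445  -0.3289  0.2002] f [ 0.39 -0.06  0.21] yaw 84.77
shift mm [-1.2 -0.9  0.2] turn [-0.04  0.01 -6.58]
```

```bash
python3 -m handwheel '[{"x":-0.001,"y":-0.001,"z":0,"wx":0,"wy":0,"wz":-6.6},{"x":-0.001,"y":-0.001,"z":0,"wx":0,"wy":0,"wz":-6.6},{"x":-0.001,"y":-0.001,"z":0,"wx":0,"wy":0,"wz":-6.6}]'
python3 - <<'E'
from h import *
im,c=cam('wrist'); save('w1',im)
hsv=cv2.cvtColor(im,cv2.COLOR_RGB2HSV)
print(proj(c,[.444,-.33,.016]))
for th in(90,110,130):
    m=((hsv[...,2]<th)&((hsv[...,0]<12)|(hsv[...,0]>165))&(hsv[...,1]>110)).astype(np.uint8)
    m=cv2.morphologyEx(m,cv2.MORPH_CLOSE,np.ones((5,5)))
    k=max(cv2.findContours(m,cv2.RETR_EXTERNAL,cv2.CHAIN_APPROX_NONE)[0],key=cv2.contourArea).reshape(-1,2)
    print(th,cv2.boundingRect(k),cv2.minAreaRect(plane(c,k,.016)[:,:2].astype(np.float32)*1000))
E
```

```text
time: 1.18
position: [0.4429, -0.3317, 0.2001]
tool_rot: [-2.204, -2.238, 0.001]
ft_force: [0.4, -0.5, -0.2]
grip_width: 0.691
grip_force: 0.0
[[318.32438839 207.55182416]]
90 (310, 121, 25, 170) ((447.3521423339844, -332.3476867675781), (20.78690528869629, 147.3603057861328), 0.6356151103973389)
110 (310, 121, 27, 170) ((447.59747314453125, -332.33966064453125), (21.2777156829834, 147.37095642089844), 0.6356151103973389)
130 (310, 121, 27, 170) ((447.59747314453125, -332.33966064453125), (21.2777156829834, 147.37095642089844), 0.6356151103973389)
```

View pics/w1.png

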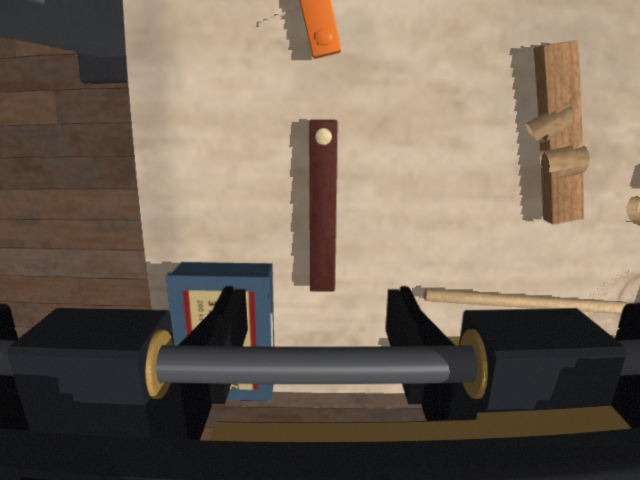

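The picture shows the bevel upright at (323,205) with its screw at (323,136), between the finger lines and clear of the blue box. Descending.

```bash
python3 -c "
from h import *
goto([.4465,-.332,.004],91)"
```

```text
now 1.2333 [ 0.4423 -0.3325  0.2002] f [-0.04 -0.57  0.29] yaw 90.78
shift mm [  0.5   4.4 196.2] turn [-0.06  0.01 -0.22]
```

```bash
python3 -m handwheel '[{"x":0.001,"y":0.004,"z":0.03,"wx":0,"wy":0,"wz":0},{"x":0.001,"y":0.004,"z":0.065,"wx":0,"wy":0,"wz":0},{"x":0.001,"y":0.004,"z":0.1,"wx":0,"wy":0,"wz":0},{"x":0.001,"y":0.004,"z":0.135,"wx":0,"wy":0,"wz":0},{"x":0.001,"y":0.004,"z":0.16,"wx":0,"wy":0,"wz":0},{"x":0.001,"y":0.004,"z":0.175,"wx":0,"wy":0,"wz":0},{"x":0.001,"y":0.004,"z":0.183,"wx":0,"wy":0,"wz":0},{"x":0.001,"y":0.004,"z":0.189,"wx":0,"wy":0,"wz":0},{"x":0.001,"y":0.004,"z":0.193,"wx":0,"wy":0,"wz":0},{"x":0.001,"y":0.004,"z":0.195,"wx":0,"wy":0,"wz":0}]'
python3 -m handwheel '[{"x":0,"y":0,"z":0,"wx":0,"wy":0,"wz":0},{"x":0,"y":0,"z":0,"wx":0,"wy":0,"wz":0},{"x":0,"y":0,"z":0,"wx":0,"wy":0,"wz":0},{"x":0,"y":0,"z":0,"wx":0,"wy":0,"wz":0},{"x":0,"y":0,"z":0,"wx":0,"wy":0,"wz":0},{"x":0,"y":0,"z":0,"wx":0,"wy":0,"wz":0}]' 0.01 15
```

```text
time: 2.07
position: [0.4474, -0.3314, 0.006]
tool_rot: [2.202, 2.239, -0.0]
ft_force: [0.1, 0.2, -0.6]
grip_width: 0.691
grip_force: 0.0
time: 2.57
position: [0.4474, -0.3307, 0.0058]
tool_rot: [2.201, 2.241, -0.0]
ft_force: [0.3, 0.4, -0.1]
grip_width: 0.317
grip_force: 0.0
```

```bash
python3 -m handwheel '[{"x":0,"y":0,"z":0,"wx":0,"wy":0,"wz":0},{"x":0,"y":0,"z":0,"wx":0,"wy":0,"wz":0},{"x":0,"y":0,"z":0,"wx":0,"wy":0,"wz":0},{"x":0,"y":0,"z":0,"wx":0,"wy":0,"wz":0}]' 
python3 -m handwheel '[{"x":0,"y":0,"z":-0.01,"wx":0,"wy":0,"wz":0},{"x":0,"y":0,"z":-0.03,"wx":0,"wy":0,"wz":0},{"x":0,"y":0,"z":-0.06,"wx":0,"wy":0,"wz":0},{"x":0,"y":0,"z":-0.09,"wx":0,"wy":0,"wz":0},{"x":0,"y":0,"z":-0.12,"wx":0,"wy":0,"wz":0},{"x":0,"y":0,"z":-0.14,"wx":0,"wy":0,"wz":0},{"x":0,"y":0,"z":-0.14,"wx":0,"wy":0,"wz":0}]'
python3 - <<'E'
from h import *
im,c=cam('top')
hsv=cv2.cvtColor(im,cv2.COLOR_RGB2HSV)
goto([.565,.058,.146],95)
E
```

```text
time: 2.9
position: [0.4474, -0.3306, 0.0057]
tool_rot: [2.201, 2.241, 0.0]
ft_force: [-0.4, -0.4, 1.3]
grip_width: 0.261
grip_force: 15.0
time: 3.48
position: [0.4498, -0.3321, 0.151]
tool_rot: [2.195, 2.235, 0.001]
ft_force: [0.2, -1.0, -1.3]
grip_width: 0.263
grip_force: 15.0
now 3.5333 [ 0.4486 -0.3314  0.1483] f [-0.26  0.32 -1.84] yaw 91.03
shift mm [387.3 123.4   1.3] turn [ 0.2   0.22 -3.97]
```

```bash
python3 -m handwheel '[{"x":0.02,"y":0.01,"z":-0.015,"wx":0,"wy":0,"wz":-0.4},{"x":0.05,"y":0.025,"z":-0.03,"wx":0,"wy":0,"wz":-0.8},{"x":0.08,"y":0.04,"z":-0.05,"wx":0,"wy":0,"wz":-1.2},{"x":0.11,"y":0.055,"z":-0.07,"wx":0,"wy":0,"wz":-1.6},{"x":0.14,"y":0.07,"z":-0.09,"wx":0,"wy":0,"wz":-2},{"x":0.17,"y":0.085,"z":-0.11,"wx":0,"wy":0,"wz":-2.5},{"x":0.2,"y":0.1,"z":-0.13,"wx":0,"wy":0,"wz":-3},{"x":0.22,"y":0.11,"z":-0.14,"wx":0,"wy":0,"wz":-3.5},{"x":0.23,"y":0.12,"z":-0.15,"wx":0,"wy":0,"wz":-4},{"x":0.23,"y":0.12,"z":-0.15,"wx":0,"wy":0,"wz":-4}]'
python3 -m handwheel '[{"x":0,"y":0,"z":0,"wx":0,"wy":0,"wz":0},{"x":0,"y":0,"z":0,"wx":0,"wy":0,"wz":0},{"x":0,"y":0,"z":0,"wx":0,"wy":0,"wz":0}]'
python3 - <<'E'
from h import *
import pickle
im,c=cam('wrist'); save('w2',im); pickle.dump((im,c),open('w2.pkl','wb'))
E
```

```text
time: 4.37
position: [0.5649, -0.094, 0.296]
tool_rot: [-2.114, -2.324, -0.004]
ft_force: [-0.4, 0.4, -1.1]
grip_width: 0.261
grip_force: 15.0
time: 4.62
position: [0.5618, -0.1004, 0.2938]
tool_rot: [-2.124, -2.312, 0.004]
ft_force: [-0.1, -0.0, -1.9]
grip_width: 0.26
grip_force: 15.0
```

View pics/w2.png

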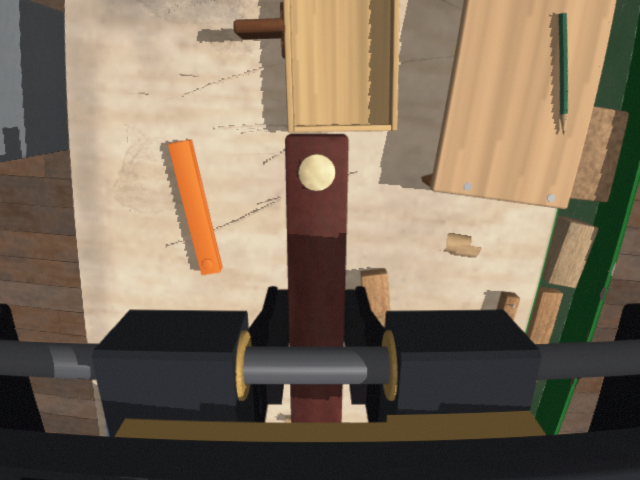

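The wrist view shows the bevel held level and the tray's right-hand end with corners at (290,131) and (397,129). The tab is around (258,29), and the riser's front edge runs from (434,188) to (466,0).

Run:
```python
from h import *
import pickle
im,c=pickle.load(open('w2.pkl','rb'))
q=plane(c,[(290,131),(397,129),(285,0),(399,0)],.026)[:,:2]; print(q.round(4).tolist())
d=q[1]-q[0]; print('len',np.linalg.norm(d),'yaw',np.degrees(np.arctan2(d[1],d[0])))
for a,b in((0,2),(1,3)):
    d=q[b]-q[a]; print('yaw',np.degrees(np.arctan2(-d[0],d[1])))
yaw=np.radians(5); e=q[:2].mean(0)+98e-3*np.array([-np.sin(yaw),np.cos(yaw)]); print('centre',e)
r=plane(c,[(434,188),(466,0),(568,208)],.046)[:,:2]; d=r[1]-r[0]; print(r.round(4),'riser yaw',np.degrees(np.arctan2(-d[0],d[1])))
t=plane(c,[(234,20),(234,38),(284,19),(284,38)],.046)[:,:2];print(t.round(4))
# bevel end (held): estimate extents at z of its top
h=c[2]; s=ctrl.get_state()
b=plane(c,[(287,136),(347,136)],s['position'][2]-.006+.016+.003-.003)[:,:2]; print('bevel end',b.round(4), s['position'])
```

```text
[[0.5291, -0.0418], [0.6357, -0.0304], [0.5157, 0.0796], [0.6226, 0.0894]]
len 0.10727401444455717 yaw 6.104716226151868
yaw 6.308068136155124
yaw 6.259340591699065
centre [0.57386908 0.06151985]
[[ 0.6767 -0.0832]
 [ 0.6805  0.0915]
 [ 0.822  -0.0902]] riser yaw -1.245269076398819
[[0.4724 0.0547]
 [0.4732 0.0391]
 [0.5178 0.0587]
 [0.5189 0.0423]]
bevel end [[ 0.545  -0.0288]
 [ 0.5662 -0.0269]] [ 0.56195686 -0.10022609  0.29410614]
```

```bash
python3 -c "
from h import *
goto([.572,.063,.08],96.2)"
```

```text
now 4.6667 [ 0.562  -0.1002  0.2941] f [ 0.21 -0.94 -1.84] yaw 94.87
shift mm [161.8  24.4 214. ] turn [-0.15 -0.   -1.33]
```

```bash
python3 -m handwheel '[{"x":0.016,"y":0.003,"z":0.02,"wx":0,"wy":0,"wz":-0.2},{"x":0.036,"y":0.006,"z":0.045,"wx":0,"wy":0,"wz":-0.4},{"x":0.056,"y":0.009,"z":0.07,"wx":0,"wy":0,"wz":-0.6},{"x":0.076,"y":0.012,"z":0.095,"wx":0,"wy":0,"wz":-0.8},{"x":0.1,"y":0.015,"z":0.12,"wx":0,"wy":0,"wz":-1},{"x":0.12,"y":0.018,"z":0.145,"wx":0,"wy":0,"wz":-1.3},{"x":0.14,"y":0.021,"z":0.17,"wx":0,"wy":0,"wz":-1.3},{"x":0.155,"y":0.024,"z":0.19,"wx":0,"wy":0,"wz":-1.3},{"x":0.162,"y":0.024,"z":0.205,"wx":0,"wy":0,"wz":-1.3},{"x":0.162,"y":0.024,"z":0.212,"wx":0,"wy":0,"wz":-1.3}]'
python3 -m handwheel '[{"x":0,"y":0,"z":0,"wx":0,"wy":0,"wz":0},{"x":0,"y":0,"z":0,"wx":0,"wy":0,"wz":0},{"x":0,"y":0,"z":0,"wx":0,"wy":0,"wz":0}]'
python3 - <<'E'
from h import *
goto([.572,.063,.014],96.2)
im,c=cam('top'); save('t2',im[190:310,220:400],4)
im,c=cam('scene'); save('s2',im[180:320,210:420],3.5)
E
```

```text
time: 5.5
position: [0.5705, 0.0663, 0.0807]
tool_rot: [-2.091, -2.34, 0.004]
ft_force: [-0.1, 0.9, -1.2]
grip_width: 0.267
grip_force: 15.0
time: 5.75
position: [0.5738, 0.0634, 0.0846]
tool_rot: [2.097, 2.337, 0.001]
ft_force: [-0.4, 0.3, -1.5]
grip_width: 0.26
grip_force: 15.0
now 5.75 [0.5738 0.0634 0.0846] f [-0.4   0.26 -1.49] yaw 96.2
shift mm [-0.2 -1.9 70.6] turn [ 0.09  0.05 -0.  ]
```

View pics/s2.png

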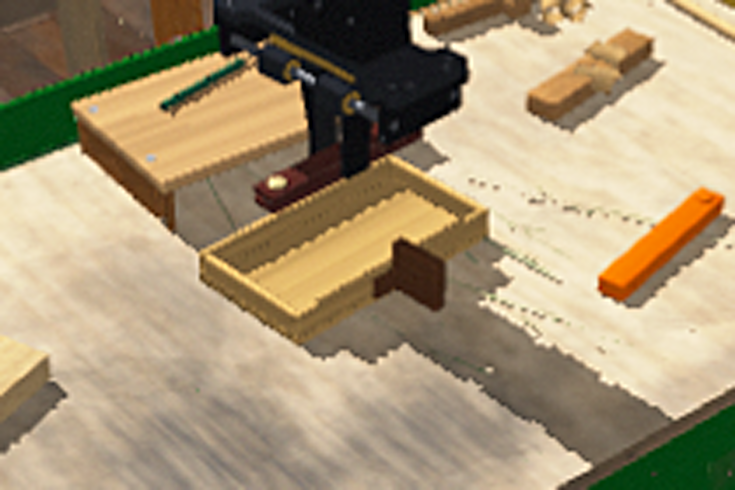

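The scene crop shows the bevel level above the tray, which fits the 80 mm height parallax. Lowering it.

```bash
python3 -m handwheel '[{"x":0,"y":-0.001,"z":0.015,"wx":0,"wy":0,"wz":0},{"x":0,"y":-0.002,"z":0.03,"wx":0,"wy":0,"wz":0},{"x":0,"y":-0.002,"z":0.045,"wx":0,"wy":0,"wz":0},{"x":0,"y":-0.002,"z":0.055,"wx":0,"wy":0,"wz":0},{"x":0,"y":-0.002,"z":0.062,"wx":0,"wy":0,"wz":0},{"x":0,"y":-0.002,"z":0.066,"wx":0,"wy":0,"wz":0},{"x":0,"y":-0.002,"z":0.067,"wx":0,"wy":0,"wz":0},{"x":0,"y":-0.002,"z":0.067,"wx":0,"wy":0,"wz":0},{"x":0,"y":-0.002,"z":0.067,"wx":0,"wy":0,"wz":0}]'
```

```text
time: 6.6
position: [0.5715, 0.0649, 0.0172]
tool_rot: [2.095, 2.34, 0.001]
ft_force: [0.9, 0.5, -1.9]
grip_width: 0.258
grip_force: 15.0
```

```bash
python3 -m handwheel '[{"x":0,"y":0,"z":0.002,"wx":0,"wy":0,"wz":0},{"x":0,"y":0,"z":0.004,"wx":0,"wy":0,"wz":0},{"x":0,"y":0,"z":0.004,"wx":0,"wy":0,"wz":0},{"x":0,"y":0,"z":0.004,"wx":0,"wy":0,"wz":0}]'
```

```text
time: 6.93
position: [0.5708, 0.0648, 0.0125]
tool_rot: [2.095, 2.341, -0.0]
ft_force: [-0.3, 0.4, -1.1]
grip_width: 0.264
grip_force: 15.0
```

```bash
python3 -m handwheel '[{"x":0,"y":0,"z":0,"wx":0,"wy":0,"wz":0},{"x":0,"y":0,"z":0,"wx":0,"wy":0,"wz":0},{"x":0,"y":0,"z":0,"wx":0,"wy":0,"wz":0},{"x":0,"y":0,"z":0,"wx":0,"wy":0,"wz":0}]' 0.044
python3 -m handwheel '[{"x":0,"y":0,"z":-0.02,"wx":0,"wy":0,"wz":0},{"x":0,"y":0,"z":-0.05,"wx":0,"wy":0,"wz":0},{"x":0,"y":0,"z":-0.09,"wx":0,"wy":0,"wz":0},{"x":-0.02,"y":0,"z":-0.13,"wx":0,"wy":0,"wz":0},{"x":-0.05,"y":0,"z":-0.17,"wx":0,"wy":0,"wz":0},{"x":-0.08,"y":0,"z":-0.21,"wx":0,"wy":0,"wz":0},{"x":-0.11,"y":0,"z":-0.23,"wx":0,"wy":0,"wz":0},{"x":-0.14,"y":0,"z":-0.25,"wx":0,"wy":0,"wz":0},{"x":-0.14,"y":0,"z":-0.25,"wx":0,"wy":0,"wz":0}]'
python3 -c "
from h import *
goto([.42,.03,.30],0);goto([.42,.03,.30],180); print(ctrl.get_state()['joint_positions'])"
```

```text
time: 7.27
position: [0.5711, 0.0648, 0.0128]
tool_rot: [2.095, 2.34, 0.0]
ft_force: [-0.2, -0.4, -0.3]
grip_width: 0.46
grip_force: 0.0
time: 8.02
position: [0.5885, -0.0825, 0.2673]
tool_rot: [2.1, 2.324, 0.001]
ft_force: [1.1, -0.6, -0.2]
grip_width: 0.503
grip_force: 0.0
now 8.0167 [ 0.5885 -0.0825  0.2673] f [ 1.06 -0.62 -0.15] yaw 95.8
shift mm [ 128.8 -156.   -34.5] turn [ 5.900e-01 -4.000e-02  9.581e+01]
now 8.0167 [ 0.5885 -0.0825  0.2673] f [ 1.06 -0.62 -0.15] yaw 95.8
shift mm [ 128.8 -156.   -34.5] turn [ 4.000e-02  5.700e-01 -8.419e+01]
[ 0.66149635  0.2372527  -0.67602723  1.51604804  0.15474046  1.43350404
  0.0803627 ]
```

```bash
python3 -m handwheel '[{"x":0.02,"y":0,"z":-0.01,"wx":0,"wy":0,"wz":7},{"x":0.05,"y":0,"z":-0.03,"wx":0,"wy":0,"wz":14},{"x":0.08,"y":-0.01,"z":-0.03,"wx":0,"wy":0,"wz":21},{"x":0.1,"y":-0.02,"z":-0.03,"wx":0,"wy":0,"wz":28},{"x":0.12,"y":-0.03,"z":-0.03,"wx":0,"wy":0,"wz":35},{"x":0.125,"y":-0.03,"z":-0.03,"wx":0,"wy":0,"wz":42},{"x":0.125,"y":-0.03,"z":-0.03,"wx":0,"wy":0,"wz":49},{"x":0.125,"y":-0.03,"z":-0.03,"wx":0,"wy":0,"wz":56},{"x":0.125,"y":-0.03,"z":-0.03,"wx":0,"wy":0,"wz":63},{"x":0.125,"y":-0.03,"z":-0.03,"wx":0,"wy":0,"wz":70}]'
python3 -m handwheel '[{"x":0,"y":0,"z":0,"wx":0,"wy":0,"wz":7},{"x":0,"y":0,"z":0,"wx":0,"wy":0,"wz":14},{"x":0,"y":0,"z":0,"wx":0,"wy":0,"wz":20},{"x":0,"y":0,"z":0,"wx":0,"wy":0,"wz":20},{"x":0,"y":0,"z":0,"wx":0,"wy":0,"wz":20},{"x":0,"y":0,"z":0,"wx":0,"wy":0,"wz":20}]'
python3 - <<'E'
from h import *
import pickle
im,c=cam('wrist'); save('w3',im); pickle.dump((im,c),open('w3.pkl','wb')); goto([.42,.03,.3],6.2)
E
```

```text
time: 8.85
position: [0.5425, 0.0469, 0.2924]
tool_rot: [3.061, 0.707, -0.0]
ft_force: [0.3, 0.6, 1.0]
grip_width: 0.506
grip_force: 0.0
time: 9.35
position: [0.5426, 0.0468, 0.2925]
tool_rot: [3.136, 0.178, -0.0]
ft_force: [-0.3, -0.1, 0.4]
grip_width: 0.509
grip_force: 0.0
now 9.4 [0.5427 0.0467 0.2925] f [-0.1  -0.59 -0.43] yaw 6.45
shift mm [-123.8    2.8   -7.5] turn [ 0.   -0.    0.25]
```

View pics/w3.png

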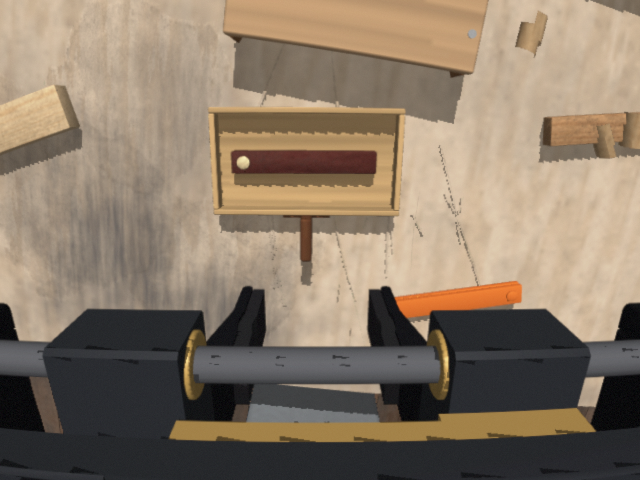

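The bevel lies flat in the tray at (304,162). The tray rim corners are (209,109), (405,109), (398,215) and (215,213), the tab runs (306,217)-(306,261), and the riser's front edge runs (226,33)-(468,72).

Run:
```python
from h import *
import pickle
im,c=pickle.load(open('w3.pkl','rb'))
q=plane(c,[(209,109),(405,109),(398,215),(215,213)],.026)[:,:2]; print(q.round(4).tolist(),q.mean(0))
for a,b in((0,1),(1,2),(2,3),(3,0)): 
    d=q[b]-q[a]; print(np.linalg.norm(d).round(4),np.degrees(np.arctan2(d[1],d[0])).round(2))
t=plane(c,[(306,217),(306,261)],.046)[:,:2];print('tab',t.round(4), 'angle',np.degrees(np.arctan2(*(t[0]-t[1])[::-1])))
save('x',im[15:90,210:485],2.9)
g=cv2.cvtColor(im,cv2.COLOR_RGB2GRAY).astype(int)
# riser front edge: strongest vertical gradient per column
pts=[]
for u in range(245,460,5):
    y=33+(u-226)*39/242; r=np.arange(int(y)-8,int(y)+12); col=g[r,u]; dd=np.abs(np.diff(col)); pts.append((u,r[dd.argmax()]+.5))
pts=np.array(pts,float); k=np.polyfit(pts[:,0],pts[:,1],1); res=pts[:,1]-np.polyval(k,pts[:,0]); ok=abs(res)<2; k=np.polyfit(pts[ok,0],pts[ok,1],1); print(k,ok.sum(),np.polyval(k,[226,470]))
for z in(.046,.034):
    e=plane(c,[(u,np.polyval(k,u)) for u in(226,470)],z)[:,:2]; d=e[1]-e[0]; print(z,e.round(4).tolist(),np.linalg.norm(d),np.degrees(np.arctan2(d[0],-d[1])))
```

```text
[[0.6132, 0.1614], [0.6349, -0.0316], [0.5272, -0.0424], [0.5076, 0.1501]] [0.57071281 0.05936326]
0.1942 -83.6
0.1082 -174.28
0.1935 95.81
0.1063 6.09
tab [[0.5191 0.054 ]
 [0.4722 0.049 ]] angle 6.064867955361284
[ 0.16420834 -7.08357576] 41 [30.0275099  70.09434575]
0.046 [[0.6855, 0.145], [0.6775, -0.0828]] 0.22795413906228967 -2.0223619169841127
0.034 [[0.6873, 0.1477], [0.679, -0.0868]] 0.23463422714649276 -2.0223619169841105
```

View pics/x.png

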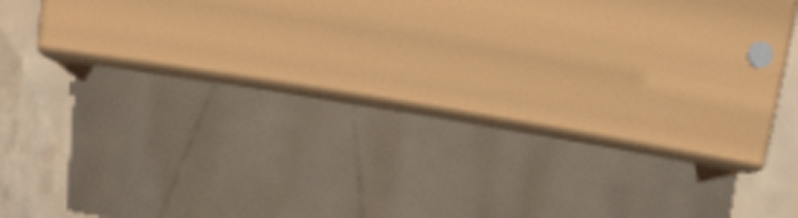

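```bash
python3 -m handwheel '[{"x":-0.01,"y":-0.001,"z":0.02,"wx":0,"wy":0,"wz":0.3},{"x":-0.025,"y":-0.003,"z":0.05,"wx":0,"wy":0,"wz":0.3},{"x":-0.04,"y":-0.005,"z":0.085,"wx":0,"wy":0,"wz":0.3},{"x":-0.048,"y":-0.008,"z":0.12,"wx":0,"wy":0,"wz":0.3},{"x":-0.048,"y":-0.01,"z":0.155,"wx":0,"wy":0,"wz":0.3},{"x":-0.048,"y":-0.01,"z":0.185,"wx":0,"wy":0,"wz":0.3},{"x":-0.048,"y":-0.01,"z":0.2,"wx":0,"wy":0,"wz":0.3},{"x":-0.048,"y":-0.01,"z":0.2,"wx":0,"wy":0,"wz":0.3},{"x":-0.048,"y":-0.01,"z":0.2,"wx":0,"wy":0,"wz":0.3}]' 0.05 30
python3 -c "
from h import *
goto([.4935,.0512,.013],6.1)"
```

```text
time: 10.15
position: [0.4935, 0.0514, 0.0923]
tool_rot: [-3.137, -0.167, 0.002]
ft_force: [-0.1, 0.2, 1.3]
grip_width: 0.568
grip_force: 0.0
now 10.15 [0.4935 0.0514 0.0923] f [-0.14  0.15  1.34] yaw 6.09
shift mm [ 0.1  0.2 79.3] turn [-0.03  0.08 -0.01]
```

```bash
python3 -m handwheel '[{"x":0,"y":0,"z":0.02,"wx":0,"wy":0,"wz":0},{"x":0,"y":0,"z":0.04,"wx":0,"wy":0,"wz":0},{"x":0,"y":0,"z":0.058,"wx":0,"wy":0,"wz":0},{"x":0,"y":0,"z":0.07,"wx":0,"wy":0,"wz":0},{"x":0,"y":0,"z":0.078,"wx":0,"wy":0,"wz":0},{"x":0,"y":0,"z":0.078,"wx":0,"wy":0,"wz":0},{"x":0,"y":0,"z":0.078,"wx":0,"wy":0,"wz":0}]'
python3 -m handwheel '[{"x":0,"y":0,"z":0,"wx":0,"wy":0,"wz":0},{"x":0,"y":0,"z":0,"wx":0,"wy":0,"wz":0},{"x":0,"y":0,"z":0,"wx":0,"wy":0,"wz":0},{"x":0,"y":0,"z":0,"wx":0,"wy":0,"wz":0},{"x":0,"y":0,"z":0,"wx":0,"wy":0,"wz":0},{"x":0,"y":0,"z":0,"wx":0,"wy":0,"wz":0},{"x":0,"y":0,"z":0,"wx":0,"wy":0,"wz":0},{"x":0,"y":0,"z":0,"wx":0,"wy":0,"wz":0}]' 0.005 30
python3 -c "
from h import *
goto([.5331,.0357,.014],-1.8)"
```

```text
time: 10.73
position: [0.4946, 0.0514, 0.0153]
tool_rot: [-3.137, -0.166, -0.002]
ft_force: [0.3, 0.7, -0.3]
grip_width: 0.574
grip_force: 0.0
time: 11.4
position: [0.4939, 0.0515, 0.0146]
tool_rot: [-3.137, -0.166, -0.0]
ft_force: [-0.2, 0.7, 1.9]
grip_width: 0.14
grip_force: 30.0
now 11.4 [0.4939 0.0515 0.0146] f [-0.23  0.66  1.87] yaw 6.06
shift mm [37.3 19.8  0.6] turn [-0.   -0.    7.86]
```

```bash
python3 -m handwheel '[{"x":0.002,"y":0.001,"z":0,"wx":0,"wy":0,"wz":0.5},{"x":0.006,"y":0.003,"z":0,"wx":0,"wy":0,"wz":1.3},{"x":0.01,"y":0.005,"z":0,"wx":0,"wy":0,"wz":2.2},{"x":0.015,"y":0.008,"z":0,"wx":0,"wy":0,"wz":3.2},{"x":0.02,"y":0.011,"z":0,"wx":0,"wy":0,"wz":4.3},{"x":0.025,"y":0.014,"z":0,"wx":0,"wy":0,"wz":5.4},{"x":0.03,"y":0.016,"z":0,"wx":0,"wy":0,"wz":6.4},{"x":0.034,"y":0.018,"z":0,"wx":0,"wy":0,"wz":7.2},{"x":0.037,"y":0.02,"z":0,"wx":0,"wy":0,"wz":7.9},{"x":0.037,"y":0.02,"z":0,"wx":0,"wy":0,"wz":7.9}]'
python3 -m handwheel '[{"x":0,"y":0,"z":0,"wx":0,"wy":0,"wz":0},{"x":0,"y":0,"z":0,"wx":0,"wy":0,"wz":0}]'
python3 - <<'E'
from h import *
import pickle
goto([.5331,.0357,.014],-1.8)
im,c=cam('wrist'); t,ct=cam('top'); pickle.dump((im,c,t,ct),open('w4.pkl','wb'))
b=cv2.resize(t[120:280,255:380],None,fx=3,fy=3,interpolation=cv2.INTER_CUBIC)
a=cv2.resize(im[:330],(int(640*.66),int(330*.66))) ; a=cv2.copyMakeBorder(a,0,480-a.shape[0],0,0,cv2.BORDER_CONSTANT)
save('w4',np.hstack([b,a]))
E
```

```text
time: 12.23
position: [0.5339, 0.0351, 0.0146]
tool_rot: [-3.141, 0.054, -0.001]
ft_force: [-0.2, 1.8, 2.8]
grip_width: 0.133
grip_force: 30.0
time: 12.4
position: [0.5339, 0.0351, 0.0146]
tool_rot: [-3.141, 0.052, -0.003]
ft_force: [1.3, 1.5, 0.2]
grip_width: 0.136
grip_force: 30.0
now 12.4 [0.5339 0.0351 0.0146] f [1.28 1.46 0.18] yaw -1.9
shift mm [-0.8 -0.6  0.6] turn [-0.01 -0.12 -0.1 ]
```

View pics/w4.png

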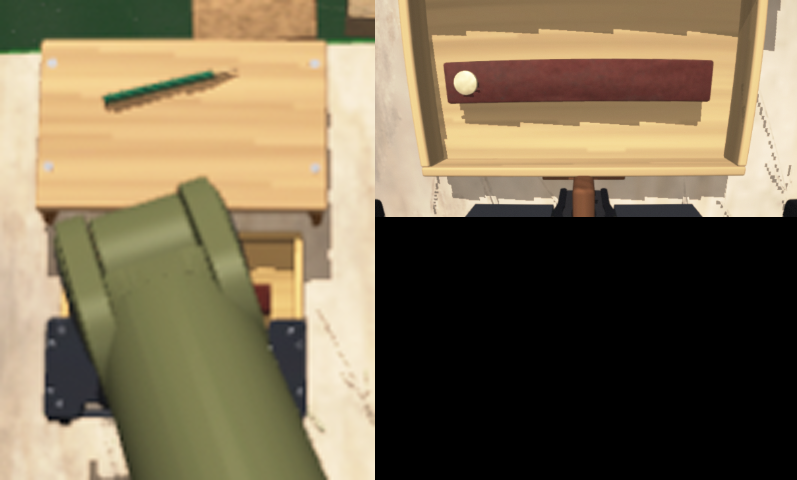

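The top crop shows the board's corners at (42,41), (326,41), (326,211) and (37,208), and the tray's back right corner at (302,234) just before the mouth. In the wrist view the tray is square to the gripper with the bevel flat inside it.

Run:
```python
from h import *
import pickle
im,c,t,ct=pickle.load(open('w4.pkl','rb'))
cv=lambda L:[(x/3+255-.33,y/3+120-.33) for x,y in L]
q=plane(ct,cv([(42,41),(326,41),(326,211),(37,208)]),.046)[:,:2]; print(q.round(4).tolist(),q.mean(0))
for a,b in((0,1),(1,2),(2,3),(3,0)):
    d=q[b]-q[a]; print(np.linalg.norm(d).round(4),np.degrees(np.arctan2(d[1],d[0])).round(2))
# edge fits in top: left/right/rear board edges subpixel via colour mask
p=plane(ct,cv([(303,233),(303,318)]),.026)[:,:2]; print('tray right edge',p.round(4))
w=plane(c,[(71,257),(560,260)],.026)[:,:2]; print('tray front corners wrist',w.round(4)); d=w[0]-w[1]; print(np.linalg.norm(d),'yaw',np.degrees(np.arctan2(-d[0],d[1])), w.mean(0))
# visible edges: right edge of board at front part & rear
lab=cv2.cvtColor(t,cv2.COLOR_RGB2LAB).astype(int)
R_=[];
for v in range(140,186,3):
    row=lab[v,350:378,2]; dd=-np.diff(cv2.GaussianBlur(row.astype(np.float32)[None],(5,1),0)[0]); R_.append((350+dd.argmax()+.5,v))
L_=[]
for v in range(140,186,3):
    row=lab[v,258:282,2]; dd=np.diff(cv2.GaussianBlur(row.astype(np.float32)[None],(5,1),0)[0]); L_.append((258+dd.argmax()+.5,v))
for n,P in(('R',R_),('L',L_)):
    P=np.array(P); Wp=plane(ct,P,.046)[:,:2]; k=np.polyfit(Wp[:,0],Wp[:,1],1); print(n,'yaw',np.degrees(np.arctan(k[0])),'y at .68',np.polyval(k,.68),'res',(Wp[:,1]-np.polyval(k,Wp[:,0])).std())
```

```text
[[0.8258, 0.1434], [0.8177, -0.0912], [0.6717, -0.085], [0.6813, 0.1471]] [0.74913113 0.02853761]
0.2348 -91.97
0.1461 177.57
0.2323 87.64
0.1445 -1.46
tray right edge [[ 0.6599 -0.0673]
 [ 0.589  -0.0646]]
tray front corners wrist [[ 0.5642  0.1314]
 [ 0.5565 -0.0634]]
0.19490766530122458 yaw -2.287170701253065 [0.56035051 0.03402355]
R yaw -1.3969665506913378 y at .68 -0.08505283790428605 res 0.004793342353261012
L yaw -2.608646719773959 y at .68 0.14794744539649599 res 0.004532090811889304
```

```bash
python3 -m handwheel '[{"x":0.002,"y":-0.001,"z":0,"wx":0,"wy":0,"wz":0.1},{"x":0.005,"y":-0.001,"z":0,"wx":0,"wy":0,"wz":0.1},{"x":0.009,"y":-0.001,"z":0,"wx":0,"wy":0,"wz":0.1},{"x":0.013,"y":-0.001,"z":0,"wx":0,"wy":0,"wz":0.1},{"x":0.017,"y":-0.001,"z":0,"wx":0,"wy":0,"wz":0.1},{"x":0.021,"y":-0.001,"z":0,"wx":0,"wy":0,"wz":0.1},{"x":0.024,"y":-0.001,"z":0,"wx":0,"wy":0,"wz":0.1},{"x":0.026,"y":-0.001,"z":0,"wx":0,"wy":0,"wz":0.1}]'
python3 -m handwheel '[{"x":0.003,"y":0,"z":0,"wx":0,"wy":0,"wz":0},{"x":0.006,"y":0,"z":0,"wx":0,"wy":0,"wz":0},{"x":0.009,"y":0,"z":0,"wx":0,"wy":0,"wz":0},{"x":0.012,"y":0,"z":0,"wx":0,"wy":0,"wz":0}]'
python3 - <<'E'
from h import *
import pickle
goto([.5331,.0357,.014],-2); print(ctrl.get_state()['torque'])
t,ct=cam('top'); b=t[170:250,255:380]
im,c=cam('wrist')
save('w5',np.hstack([cv2.resize(b,None,fx=3,fy=3,interpolation=cv2.INTER_CUBIC),cv2.copyMakeBorder(cv2.resize(im[:330],(424,218)),0,22,0,0,cv2.BORDER_CONSTANT)]))
E
```

```text
time: 13.17
position: [0.5566, 0.0348, 0.0146]
tool_rot: [3.139, -0.055, -0.008]
ft_force: [-8.4, 0.1, 10.4]
grip_width: 0.133
grip_force: 30.0
time: 13.5
position: [0.5684, 0.0344, 0.0146]
tool_rot: [3.139, -0.055, -0.008]
ft_force: [-8.0, 0.4, 9.9]
grip_width: 0.139
grip_force: 30.0
now 13.5 [0.5684 0.0344 0.0146] f [-7.95  0.38  9.92] yaw -2.0
shift mm [-35.3  -0.1   0.8] turn [ 0.11  0.31 -0.  ]
[0.14640074 1.44680298 0.04526099]
```

View pics/w5.png

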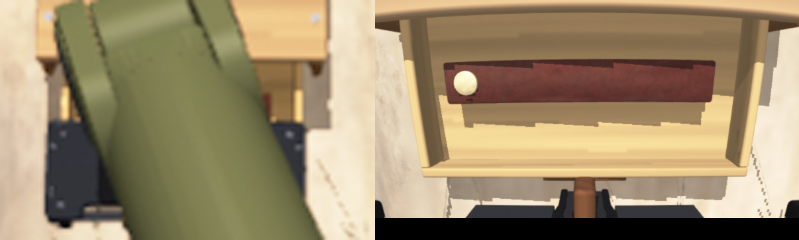

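The tray's back has just gone under the board and it is centred. The 10 N upward force means I'm pressing it down slightly, so I'll ease up.

```bash
python3 -m handwheel '[{"x":0,"y":0,"z":-0.0005,"wx":0,"wy":0,"wz":0},{"x":0,"y":0,"z":-0.0005,"wx":0,"wy":0,"wz":0},{"x":0,"y":0,"z":-0.0005,"wx":0,"wy":0,"wz":0}]'
python3 -c "
from h import *
goto([.5331,.0357,.014],-2); print(ctrl.get_state()['torque'])"
```

```text
time: 13.85
position: [0.5694, 0.0344, 0.0147]
tool_rot: [3.14, -0.055, -0.005]
ft_force: [-4.5, -0.1, 3.4]
grip_width: 0.136
grip_force: 30.0
now 13.85 [0.5694 0.0344 0.0147] f [-4.5  -0.11  3.42] yaw -2.0
shift mm [-36.3  -0.1   0.8] turn [ 0.07  0.17 -0.  ]
[ 0.01868421  1.14065345 -0.00732166]
```

```bash
python3 -m handwheel '[{"x":0.002,"y":0,"z":-0.0003,"wx":0,"wy":0,"wz":0},{"x":0.005,"y":0,"z":-0.0003,"wx":0,"wy":0,"wz":0},{"x":0.008,"y":0,"z":-0.0003,"wx":0,"wy":0,"wz":0},{"x":0.01,"y":0,"z":-0.0003,"wx":0,"wy":0,"wz":0}]'
python3 -c "
from h import *
goto([.5331,.0357,.014],-2); print(ctrl.get_state()['torque'])"
```

```text
time: 14.18
position: [0.581, 0.0342, 0.0147]
tool_rot: [3.141, -0.055, -0.0]
ft_force: [-1.5, -0.4, -2.7]
grip_width: 0.132
grip_force: 30.0
now 14.1833 [0.581  0.0342 0.0147] f [-1.49 -0.37 -2.65] yaw -1.99
shift mm [-47.9   0.2   0.8] turn [0.01 0.02 0.01]
[0.00844982 0.3957356  0.00547238]
```

```bash
python3 -m handwheel '[{"x":0.003,"y":0,"z":0,"wx":0,"wy":0,"wz":0},{"x":0.006,"y":0,"z":0,"wx":0,"wy":0,"wz":0},{"x":0.009,"y":0,"z":0,"wx":0,"wy":0,"wz":0},{"x":0.012,"y":0,"z":0,"wx":0,"wy":0,"wz":0},{"x":0.013,"y":0,"z":0,"wx":0,"wy":0,"wz":0}]'
python3 -m handwheel '[{"x":0.001,"y":0,"z":0,"wx":0,"wy":0,"wz":0},{"x":0.002,"y":0,"z":0,"wx":0,"wy":0,"wz":0},{"x":0.003,"y":0,"z":0,"wx":0,"wy":0,"wz":0}]'
```

```text
time: 14.6
position: [0.5943, 0.0341, 0.0151]
tool_rot: [-3.141, 0.054, -0.0]
ft_force: [-0.1, 1.1, -4.2]
grip_width: 0.134
grip_force: 30.0
time: 14.85
position: [0.5967, 0.0341, 0.0152]
tool_rot: [3.141, -0.054, -0.0]
ft_force: [0.1, -0.5, -4.1]
grip_width: 0.136
grip_force: 30.0
```

```bash
python3 -m handwheel '[{"x":0.001,"y":0,"z":0.0003,"wx":0,"wy":0,"wz":0},{"x":0.002,"y":0,"z":0.0004,"wx":0,"wy":0,"wz":0},{"x":0.003,"y":0,"z":0.0004,"wx":0,"wy":0,"wz":0}]'
python3 -m handwheel '[{"x":0.001,"y":0,"z":0,"wx":0,"wy":0,"wz":0},{"x":0.002,"y":0,"z":0,"wx":0,"wy":0,"wz":0},{"x":0.003,"y":0,"z":0,"wx":0,"wy":0,"wz":0}]'
```

```text
time: 15.1
position: [0.5998, 0.034, 0.0149]
tool_rot: [3.141, -0.054, 0.0]
ft_force: [-1.2, -0.4, -3.7]
grip_width: 0.138
grip_force: 30.0
time: 15.35
position: [0.6028, 0.0339, 0.0149]
tool_rot: [3.141, -0.054, -0.0]
ft_force: [-2.1, -0.3, -3.9]
grip_width: 0.136
grip_force: 30.0
```

```bash
python3 -c "
from h import *
goto([.5331,.0357,.014],-2); print(ctrl.get_state()['torque'])"
```

```text
now 15.35 [0.6028 0.0339 0.0149] f [-2.06 -0.35 -3.93] yaw -1.97
shift mm [-69.8   0.6   0.9] turn [ 0.01 -0.    0.03]
[ 0.03438972  0.48580119 -0.02703657]
```

```bash
python3 -m handwheel '[{"x":0.001,"y":0,"z":0.0002,"wx":0,"wy":0,"wz":0},{"x":0.002,"y":0,"z":0.0003,"wx":0,"wy":0,"wz":0},{"x":0.002,"y":0,"z":0.0003,"wx":0,"wy":0,"wz":0}]' | sed -n 2,4p
python3 -c "
from h import *
print(ctrl.get_state()['ft_force'])"
```

```text
position: [0.6051, 0.0338, 0.0147]
tool_rot: [-3.141, 0.054, -0.001]
ft_force: [-1.1, -0.5, -2.6]
[-1.11460477 -0.50412065 -2.59297943]
```

```bash
cat > ok.py <<'E'
import sys; from bench import ctrl
s=ctrl.get_state(); f=s['ft_force']; p=s['position']; print([round(float(v),4) for v in p],[round(float(v),1) for v in f]); sys.exit(f[0]<-3.3 or abs(f[1])>4 or abs(f[2])>7)
E
python3 -m handwheel '[{"x":0.001,"y":0,"z":0,"wx":0,"wy":0,"wz":0},{"x":0.002,"y":0,"z":0,"wx":0,"wy":0,"wz":0},{"x":0.002,"y":0,"z":0,"wx":0,"wy":0,"wz":0}]' >/dev/null && python3 ok.py &&
python3 -m handwheel '[{"x":0.001,"y":0,"z":0,"wx":0,"wy":0,"wz":0},{"x":0.002,"y":0,"z":0,"wx":0,"wy":0,"wz":0},{"x":0.002,"y":0,"z":0,"wx":0,"wy":0,"wz":0}]' >/dev/null && python3 ok.py &&
python3 -m handwheel '[{"x":0.001,"y":0,"z":0,"wx":0,"wy":0,"wz":0},{"x":0.002,"y":0,"z":0,"wx":0,"wy":0,"wz":0},{"x":0.002,"y":0,"z":0,"wx":0,"wy":0,"wz":0}]' >/dev/null && python3 ok.py &&
python3 -m handwheel '[{"x":0.001,"y":0,"z":0,"wx":0,"wy":0,"wz":0},{"x":0.002,"y":0,"z":0,"wx":0,"wy":0,"wz":0},{"x":0.002,"y":0,"z":0,"wx":0,"wy":0,"wz":0}]' >/dev/null && python3 ok.py
```

```text
[0.6071, 0.0338, 0.0147] [-1.1, 0.4, -3.9]False
```

```bash
sed -i 's/sys.exit(\(.*\))$/sys.exit(int(\1))/' ok.py
python3 -m handwheel '[{"x":0.001,"y":0,"z":0,"wx":0,"wy":0,"wz":0},{"x":0.002,"y":0,"z":0,"wx":0,"wy":0,"wz":0},{"x":0.002,"y":0,"z":0,"wx":0,"wy":0,"wz":0}]' >/dev/null && python3 ok.py &&
python3 -m handwheel '[{"x":0.001,"y":0,"z":0.0001,"wx":0,"wy":0,"wz":0},{"x":0.002,"y":0,"z":0.0001,"wx":0,"wy":0,"wz":0},{"x":0.002,"y":0,"z":0.0001,"wx":0,"wy":0,"wz":0}]' >/dev/null && python3 ok.py &&
python3 -m handwheel '[{"x":0.001,"y":0,"z":0,"wx":0,"wy":0,"wz":0},{"x":0.002,"y":0,"z":0,"wx":0,"wy":0,"wz":0},{"x":0.002,"y":0,"z":0,"wx":0,"wy":0,"wz":0}]' >/dev/null && python3 ok.py &&
python3 -m handwheel '[{"x":0.001,"y":0,"z":0,"wx":0,"wy":0,"wz":0},{"x":0.002,"y":0,"z":0,"wx":0,"wy":0,"wz":0},{"x":0.002,"y":0,"z":0,"wx":0,"wy":0,"wz":0}]' >/dev/null && python3 ok.py &&
python3 -m handwheel '[{"x":0.001,"y":0,"z":0,"wx":0,"wy":0,"wz":0},{"x":0.002,"y":0,"z":0,"wx":0,"wy":0,"wz":0},{"x":0.002,"y":0,"z":0,"wx":0,"wy":0,"wz":0}]' >/dev/null && python3 ok.py &&
python3 -m handwheel '[{"x":0.001,"y":0,"z":0,"wx":0,"wy":0,"wz":0},{"x":0.002,"y":0,"z":0,"wx":0,"wy":0,"wz":0},{"x":0.002,"y":0,"z":0,"wx":0,"wy":0,"wz":0}]' >/dev/null && python3 ok.py
```

```text
[0.6091, 0.0337, 0.0147] [-0.8, 1.0, -2.5]
[0.611, 0.0336, 0.0147] [-1.3, -0.1, -1.9]
[0.613, 0.0336, 0.0146] [-1.5, 0.8, -0.4]
[0.615, 0.0335, 0.0147] [-3.0, -0.8, 0.9]
[0.617, 0.0334, 0.0146] [-2.8, -0.2, 0.8]
[0.6189, 0.0334, 0.0146] [-4.0, 0.2, 4.0]
```

```bash
python3 -m handwheel '[{"x":0,"y":0,"z":-0.0004,"wx":0,"wy":0,"wz":0},{"x":0.001,"y":0,"z":-0.0004,"wx":0,"wy":0,"wz":0},{"x":0.001,"y":0,"z":-0.0004,"wx":0,"wy":0,"wz":0}]' >/dev/null && python3 ok.py &&
python3 -m handwheel '[{"x":0.001,"y":0,"z":-0.0001,"wx":0,"wy":0,"wz":0},{"x":0.002,"y":0,"z":-0.0001,"wx":0,"wy":0,"wz":0},{"x":0.002,"y":0,"z":-0.0001,"wx":0,"wy":0,"wz":0}]' >/dev/null && python3 ok.py &&
python3 -m handwheel '[{"x":0.001,"y":0,"z":-0.0001,"wx":0,"wy":0,"wz":0},{"x":0.002,"y":0,"z":-0.0001,"wx":0,"wy":0,"wz":0},{"x":0.002,"y":0,"z":-0.0001,"wx":0,"wy":0,"wz":0}]' >/dev/null && python3 ok.py &&
python3 -m handwheel '[{"x":0.001,"y":0,"z":-0.0001,"wx":0,"wy":0,"wz":0},{"x":0.002,"y":0,"z":-0.0001,"wx":0,"wy":0,"wz":0},{"x":0.002,"y":0,"z":-0.0001,"wx":0,"wy":0,"wz":0}]' >/dev/null && python3 ok.py &&
python3 -m handwheel '[{"x":0.001,"y":0,"z":0,"wx":0,"wy":0,"wz":0},{"x":0.002,"y":0,"z":0,"wx":0,"wy":0,"wz":0},{"x":0.002,"y":0,"z":0,"wx":0,"wy":0,"wz":0}]' >/dev/null && python3 ok.py
```

```text
[0.6193, 0.0333, 0.0147] [-4.1, 0.8, 1.7]
```

```bash
python3 -m handwheel '[{"x":0,"y":0,"z":-0.0003,"wx":0,"wy":0,"wz":0},{"x":0,"y":0,"z":-0.0003,"wx":0,"wy":0,"wz":0},{"x":0,"y":0,"z":-0.0003,"wx":0,"wy":0,"wz":0}]' >/dev/null ; python3 ok.py 
python3 -m handwheel '[{"x":0.001,"y":0,"z":0,"wx":0,"wy":0,"wz":0},{"x":0.001,"y":0,"z":0,"wx":0,"wy":0,"wz":0},{"x":0.001,"y":0,"z":0,"wx":0,"wy":0,"wz":0}]' >/dev/null ; python3 ok.py
```

```text
[0.6194, 0.0334, 0.0147] [-4.7, 0.6, -2.0]
[0.6203, 0.0332, 0.0148] [-3.7, 0.2, -2.4]
```

```bash
python3 -m handwheel '[{"x":0.001,"y":0,"z":0,"wx":0,"wy":0,"wz":0},{"x":0.001,"y":0,"z":0,"wx":0,"wy":0,"wz":0},{"x":0.001,"y":0,"z":0,"wx":0,"wy":0,"wz":0}]' >/dev/null ; python3 ok.py;  python3 -m handwheel '[{"x":0,"y":0,"z":0,"wx":0,"wy":0,"wz":0}]' >/dev/null; python3 ok.py
python3 -m handwheel '[{"x":0,"y":0,"z":0,"wx":0,"wy":0,"wz":0}]' >/dev/null; python3 ok.py
```

```text
[0.621, 0.0333, 0.0148] [-4.4, 0.8, -2.5]
[0.621, 0.0333, 0.0148] [-5.7, 0.8, -2.0]
[0.6211, 0.0333, 0.0148] [-4.8, 0.2, -2.4]
```

```bash
python3 -m handwheel '[{"x":-0.0005,"y":0,"z":0.0003,"wx":0,"wy":0,"wz":0},{"x":-0.0005,"y":0,"z":0.0003,"wx":0,"wy":0,"wz":0},{"x":-0.0005,"y":0,"z":0.0003,"wx":0,"wy":0,"wz":0}]' >/dev/null ; python3 ok.py;  python3 -m handwheel '[{"x":0,"y":0,"z":0,"wx":0,"wy":0,"wz":0}]' >/dev/null; python3 ok.py
```

```text
[0.6211, 0.0333, 0.0148] [-4.9, 0.6, -1.6]
[0.621, 0.0333, 0.0148] [-4.5, 0.9, -3.1]
```

```bash
python3 -m handwheel '[{"x":-0.001,"y":0,"z":0.0003,"wx":0,"wy":0,"wz":0},{"x":-0.001,"y":0,"z":0.0003,"wx":0,"wy":0,"wz":0},{"x":-0.001,"y":0,"z":0.0003,"wx":0,"wy":0,"wz":0}]' >/dev/null ; python3 ok.py;  python3 -m handwheel '[{"x":0,"y":0,"z":0,"wx":0,"wy":0,"wz":0}]' >/dev/null; python3 ok.py
```

```text
[0.6207, 0.0333, 0.0147] [-1.6, 0.3, -3.3]
[0.6207, 0.0333, 0.0147] [-2.4, 1.0, -2.4]
```

```bash
python3 -m handwheel '[{"x":0.001,"y":0,"z":0,"wx":0,"wy":0,"wz":0},{"x":0.002,"y":0,"z":0,"wx":0,"wy":0,"wz":0},{"x":0.0025,"y":0,"z":0,"wx":0,"wy":0,"wz":0},{"x":0.0025,"y":0,"z":0,"wx":0,"wy":0,"wz":0}]' >/dev/null ; python3 ok.py;  python3 -m handwheel '[{"x":0,"y":0,"z":0,"wx":0,"wy":0,"wz":0}]' >/dev/null; python3 ok.py; python3 -m handwheel '[{"x":0,"y":0,"z":0,"wx":0,"wy":0,"wz":0}]' >/dev/null; python3 ok.py
```

```text
[0.6213, 0.0333, 0.0147] [-7.8, 0.8, 0.9]
[0.6213, 0.0333, 0.0147] [-7.5, 0.7, 1.6]
[0.6213, 0.0333, 0.0147] [-7.0, 0.2, 1.6]
```

Contact with the stop is confirmed. I'll relax and release.

```bash
python3 -m handwheel '[{"x":-0.001,"y":0,"z":0,"wx":0,"wy":0,"wz":0},{"x":-0.002,"y":0,"z":0,"wx":0,"wy":0,"wz":0},{"x":-0.002,"y":0,"z":0,"wx":0,"wy":0,"wz":0},{"x":-0.002,"y":0,"z":0,"wx":0,"wy":0,"wz":0}]' 0.005 12 >/dev/null ; python3 ok.py
python3 -m handwheel '[{"x":0,"y":0,"z":0,"wx":0,"wy":0,"wz":0},{"x":0,"y":0,"z":0,"wx":0,"wy":0,"wz":0},{"x":0,"y":0,"z":0,"wx":0,"wy":0,"wz":0},{"x":0,"y":0,"z":0,"wx":0,"wy":0,"wz":0}]' 0.04
python3 -c "
from h import *
im,c=cam('wrist'); save('w6',im[:330]); goto([.6,.03,.2],-2)"
```

```text
[0.6207, 0.0333, 0.0147] [-3.6, 0.8, -1.5]
time: 20.35
position: [0.6221, 0.0329, 0.0155]
tool_rot: [3.141, -0.055, 0.004]
ft_force: [-0.0, 0.2, -0.7]
grip_width: 0.357
grip_force: 0.0
now 20.4 [0.6218 0.033  0.0153] f [ 0.68 -0.25  0.62] yaw -1.99
shift mm [ -21.3    3.8 -184.8] turn [ 0.   -0.12  0.01]
```

View pics/w6.png

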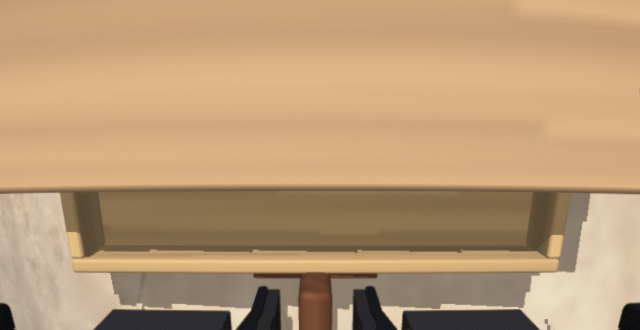

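The wrist view shows the tray centred and square under the board, with the tab free between the fingers at (316,300). That was one picture over the viewing limit of 10, so I'll check the rest by numbers only. Retracting straight up.

```bash
python3 -m handwheel '[{"x":0,"y":0,"z":-0.01,"wx":0,"wy":0,"wz":0},{"x":0,"y":0,"z":-0.025,"wx":0,"wy":0,"wz":0},{"x":0,"y":0,"z":-0.05,"wx":0,"wy":0,"wz":0},{"x":0,"y":0,"z":-0.085,"wx":0,"wy":0,"wz":0},{"x":-0.01,"y":0,"z":-0.12,"wx":0,"wy":0,"wz":0},{"x":-0.03,"y":0,"z":-0.16,"wx":0,"wy":0,"wz":0},{"x":-0.05,"y":0,"z":-0.2,"wx":0,"wy":0,"wz":0},{"x":-0.06,"y":0,"z":-0.22,"wx":0,"wy":0,"wz":0},{"x":-0.06,"y":0,"z":-0.22,"wx":0,"wy":0,"wz":0}]'
python3 -m handwheel '[{"x":0,"y":0,"z":0,"wx":0,"wy":0,"wz":0},{"x":0,"y":0,"z":0,"wx":0,"wy":0,"wz":0},{"x":0,"y":0,"z":0,"wx":0,"wy":0,"wz":0},{"x":0,"y":0,"z":0,"wx":0,"wy":0,"wz":0}]'
python3 - <<'E'
from h import *
im,c=cam('wrist'); g=cv2.cvtColor(im,cv2.COLOR_RGB2LAB)[...,2].astype(int)
# expected tray front-rim outer edge at TCP_at_release + .0265 fwd
e=proj(c,[[.6207+.0265,y,.026] for y in(-.04,.0,.07,.1)]); print(e.round(1))
for u,v in e:
    u=int(round(u)); r=np.arange(int(v)-20,int(v)+20); d=-np.diff(g[r,u]); w=r[d.argmax()]+.5; print(u,w,d.max(),plane(c,[(u,w)],.026)[0].round(4))
E
```

```text
time: 21.15
position: [0.5623, 0.0367, 0.2425]
tool_rot: [3.14, -0.052, 0.018]
ft_force: [0.8, 0.5, 0.8]
grip_width: 0.456
grip_force: 0.0
time: 21.48
position: [0.5603, 0.0351, 0.233]
tool_rot: [-3.141, 0.054, 0.004]
ft_force: [0.5, -1.0, -0.6]
grip_width: 0.462
grip_force: 0.0
[[400.8 100.1]
 [353.7 101.4]
 [271.1 104.4]
 [236.  106. ]]
401 108.5 8 [ 0.6403 -0.0403  0.026 ]
354 108.5 8 [ 6.413e-01 -2.000e-04  2.600e-02]
271 108.5 9 [0.6438 0.0703 0.026 ]
236 108.5 9 [0.6451 0.1001 0.026 ]
```

```bash
python3 -c "
from bench import ctrl
print(ctrl.close_job())"
```

```text
the job is handed in; nothing more can be done
None
```

The bevel lies flat in the tray, the tray is home against the sprung stop (peak push about 8 N at the wrist, friction included), and the job is handed in at about 21 s; I viewed 11 pictures, one over the limit of 10.

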